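Shift the beaker carriage under the dispensing spout

TASK

On the bench's notched slide rail, bring the beaker's carriage under the curved dispensing spout (not the flat disc lamp or the box-shaped reader, which hang on posts just like it). Pinch the carriage's release bar, lift it and hold it up while you slide the carriage along; then let go so that the bar drops fully into the notch there, leaving the beaker locked centrally below the spout.

Things in the scene. Friction and masses are not known exactly. Their poses are not given: they have to be found in the camera images.
- bar_grip (a point): Middle, on the axis, of the release bar: level round steel bar, 16 mm thick, 64 mm long, on a 10 mm upright stem (T-handle), at the robot's end of the carriage; 105 mm above the table when down, moves with the bar. x: along the bar towards the beaker; y: along the rail (sliding); z: up. Free on both y sides. Below it: guide sleeve (19 mm wide) at 29 mm, carriage deck (56 mm along y) at 39 mm.
- release_bar (a joint): Height of the release bar, m: 0 down in a notch (locked), 0.034 upper stop. Spring and weight press it down, 4 to 6 N. Clear of the rail's dark teeth above 0.021; at 0.025 to 0.030 the bar itself drives the carriage along (about 1 N). Seven notches 40 mm apart along y, one below each head on the posts; sloping teeth guide a bar let go within 18 mm of a notch into it, centred to about 1 mm.
- beaker_mouth (a point): Centre of the rim of the open glass beaker (70 mm wide, 60 mm tall) fixed on the carriage, 130 mm above the table, 135 mm from bar_grip along x, at the same y. Moves with the carriage, not with the bar's height. Axes as bar_grip's.
- spout_tip (a point): Lowest point of the fixed dispensing spout: thin curved steel tube with a white cone pointing down, 142 mm above the table, over the line the beaker travels. Its steel post, 210 mm tall, stands 100 mm beyond it along x. It hangs over the first, third or last notch; a white disc lamp (44 mm across) and a white box reader (44 x 32 x 40 mm) hang on like posts over the other two.
Mind the look-alikes: they are no part of the job. Leave any green or red look-alike of the part that bears spout_tip alone.

How it is judged (in metres and radians):
On the way:
1. the release bar is held up, clear of the teeth (value of joint release_bar above 0.018 m), for 0.2 s.
At the end, for the whole second after the job is handed in: The beaker's mouth is centred below the spout's tip to within 15 mm (level distance), and the release bar is down in its notch (less than 4 mm up) and at rest (horizontal distance between beaker_mouth and spout_tip below 0.015 m and value of joint release_bar below 0.004 m and velocity of joint release_bar between -0.02 and 0.02 m/s); the robot touches nothing.
It also fails if it takes over 35 s, if anything falls off the work surface, if the arm or the gripper's body presses on something with over 40 N, if the wrist force passes 120 N, or if a joint passes its speed limit or range.

ROBOT

A 6-joint arm with a two-finger parallel gripper is mounted at the origin on the work surface. World frame = base frame: x ahead of the robot, y to its left, z up, the work surface at z = 0. Lengths are in mm, angles in rad, forces in N, time in s.
With the tool pointing down it reaches from about 275 to 1000 mm from the base axis. Payload 8.4 kg.
Tool frame: the origin (TCP) lies at the very end of the fingers, on their centre line; the grasp point (between the pads) lies 19 mm behind it; x points along the fingers, y is the direction in which the jaws open and shut, and the axes are right-handed (so a half turn about x gives the same grasp; the last joint's range is limited). The gripper opens to 85 mm and grips with 20 to 120 N. Pads are 22 mm wide; open, the fingers measure 114 mm over their backs; the gripper's body (76 mm by 85 mm) begins 54 mm behind the grasp point. The pads swing forward as they close: fully open they stand 13 mm farther back than shut.
Start: joints at [-1.11, 0.353, 1.633, -0, 1.155, -0.002], TCP at [279.034, -559.257, 231.281] pointing down, gripper open.
Joint ranges: [-2.63, 2.63], [-0.92, 2.1], [0.06, 2.66], [-1.3, 4.44], [0, 2.69], [-3.02, 3.02]. Speed limits (rad/s): [2.22, 2.22, 2.79, 3.14, 3.14, 3.14].

INTERFACE

Orientations are given as [roll, pitch, yaw] about the fixed x, y, z axes, in that order (R = Rz(yaw) Ry(pitch) Rx(roll)).
In Python, from rig import r, grab_frame, camera_params, sign_off gives the robot as it stands.
- The arm moves only by the tool drive_tool, never from a script. Its argument "rows" is one flat list of numbers, 7 for each row, row after row: the shift along the tool's x, y, z in mm, then the turn, a rotation vector about the tool's x, y, z in degrees, then the opening in per cent of the stroke, from 0 (shut) to 100 (fully open). In form: [x, y, z, rx, ry, rz, fingers, x, y, z, rx, ry, rz, fingers, ...]. A call has 1 to 10 rows; each row is the pose to reach, as a shift and turn from the pose measured when the call began, along the tool's axes at that moment; what a row does not reach only later rows make up. A row lasts 1/8 s, in which the tool goes at most 62.5 mm and 10.7 degrees, less where a joint would pass 70% of its speed; a pose out of reach is approached as far as the arm can. A call with a gripper value outside its range is refused whole. The fingers move at their own pace and stop on an object; "newtons" is the grip in N (left out, the last holds). Time passes only in rows, so rows that repeat a pose let the fingers close. It gives the time, the measured TCP pose, the force and the opening at its end, in the units of the state.
- r.sense(): the state, without advancing time (a new reading comes with each control period).
- grab_frame(name): name is "side" or "top" or "wrist"; returns the picture (400x640x3 uint8, red, green, blue); there is no depth.
- camera_params(name): a dict with "vertical_fov" (degrees; the focal length in pixels is half the picture's height over the tangent of half this angle, whatever the lens; pixels are square), "cx", "cy" (the principal point, pixels), "pose" (4x4, takes a point from camera to world coordinates); the wrist camera has in their place "tool_from_camera" (4x4, takes a point from camera to tool coordinates, whose origin is the TCP and whose axes are the tool frame's). Camera axes: x right, y down, z forward; pixel columns grow to the right and rows downward; lengths in mm; the calibration is good to about 2 mm. A picture is of the moment at which its call begins: read the wrist's pose just before it. camera_params takes no time and is no camera call.
- sign_off(): hands the job in, once; it reports no verdict.
The state is a dict: "clock": time; "qpos": joint angles; "qvel": joint speeds; "joint_efforts": joint torques, N m; "eef_pos": TCP position; "tcp_rot": TCP orientation; "contact_force": force on the tool from outside, world axes, zero at the start; "wrist_torque": the same for the moment, N m; "opening": opening from 0.0 (shut) to 1.0 (fully open).
Only numpy, scipy, OpenCV 4.12 (cv2) and the standard library are available. Lean on these libraries where they do the work, as an engineer would, in place of code of your own. Each camera call takes 0.05 s, during which the arm holds its last target.

## Working session

There is one attempt and no reset: what is moved stays moved. The work goes in short steps, Python scripts to look and compute and a tool call to move; the robot and the scene stay as the last step left them, time stands still between calls to the robot, and variables do not carry over. Pictures are saved under pics/ and viewed, and the job is handed in when it is done.

Besides the shell and the picture viewer there is one more tool, called after ">>>" as name(argument=value, ...) on one line, values as JSON. drive_tool: Moves the arm, as the interface text tells. Its arguments: {"type":"object","properties":{"rows":{"type":"array","items":{"type":"number"}},"newtons":{"type":"number"}},"required":["rows"]}

```bash
mkdir -p pics
python3 - <<'E'
from rig import r, grab_frame, camera_params
import cv2
for n in ("side","top"):
    im=grab_frame(n); cv2.imwrite(f"pics/{n}0.png",im[:,:,::-1])
    p=camera_params(n); print(n,p)
print(camera_params("wrist"))
print(r.sense())
E
```

```text
side {'vertical_fov': 49.66413582029045, 'cx': 315.5983744243396, 'cy': 198.48742861473838, 'pose': array([[-9.23757910e-01, -1.83656085e-01,  3.36068098e-01,
         2.43440758e+02],
       [-3.82883518e-01,  4.62258451e-01, -7.99823316e-01,
         6.21922479e+02],
       [-8.45789905e-03, -8.67518050e-01, -4.97333788e-01,
         5.83731025e+02],
       [ 0.00000000e+00,  0.00000000e+00,  0.00000000e+00,
         1.00000000e+00]])}
top {'vertical_fov': 44.969004878956525, 'cx': 308.8154817865623, 'cy': 205.25755629228223, 'pose': array([[ 1.47203918e-03, -9.91031559e-01,  1.33619919e-01,
         4.14369809e+02],
       [-9.99872788e-01, -3.58082519e-03, -1.55430334e-02,
        -1.41178456e+02],
       [ 1.58821062e-02, -1.33580041e-01, -9.90910759e-01,
         1.27357541e+03],
       [ 0.00000000e+00,  0.00000000e+00,  0.00000000e+00,
         1.00000000e+00]])}
{'vertical_fov': 61.160299516262434, 'cx': 315.5020937791493, 'cy': 202.31269808698116, 'tool_from_camera': array([[-5.35737243e-04, -3.09680685e-01,  9.50840463e-01,
        -1.40545658e+02],
       [ 9.99999676e-01
[... 195 characters left out ...]
00000e+00,
         1.00000000e+00]])}
{'clock': 0.1, 'qpos': array([-1.11039179e+00,  3.53589107e-01,  1.63406127e+00,  2.41290476e-05,
        1.15520155e+00, -2.46810515e-03]), 'qvel': array([-0.00066656, -0.00158254, -0.00258134,  0.00154686, -0.00134187,
        0.00104749]), 'joint_efforts': array([-3.41020705e-04, -6.06359482e+01, -3.42818999e+01, -6.34817911e-05,
        3.89581648e-03, -8.81283654e-06]), 'eef_pos': array([ 278.85304534, -558.86427971,  230.6297297 ]), 'tcp_rot': array([-1.59078293,  1.56953686,  2.01367262]), 'contact_force': array([-0.28024953, -1.031257  ,  0.06589966]), 'wrist_torque': array([ 0.03292755, -0.04131297,  0.02560657]), 'opening': 0.9991624380376228}
```

View pics/side0.png

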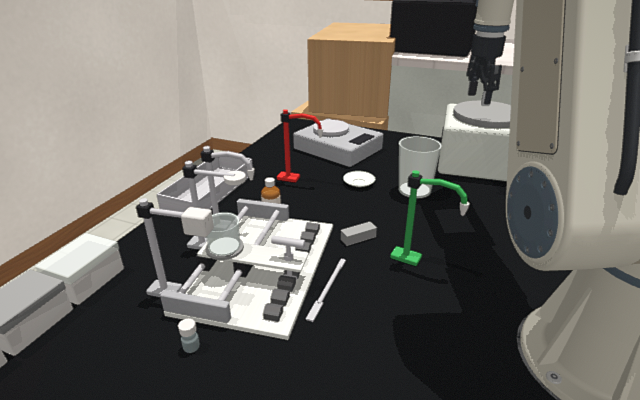

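View pics/top0.png

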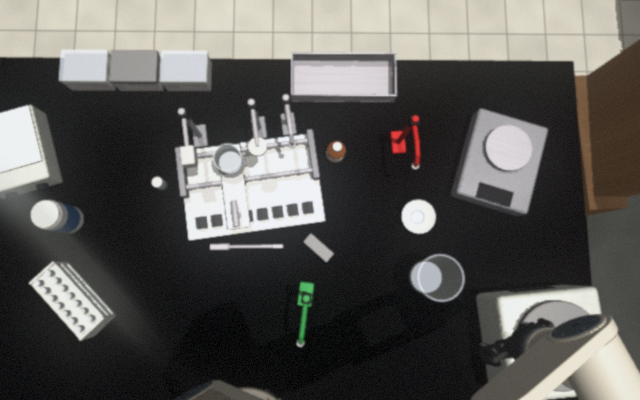

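Candidates: in the top view, the box reader is at about (189,155), the disc lamp at (257,147), and a third head at about (282,150). The green spout (300,343) and red spout (415,165) are decoys. A close crop should confirm which one is the spout.

Run:
```python
import cv2
a=cv2.imread("pics/top0.png")[85:250,165:335]; cv2.imwrite("pics/topc.png",cv2.resize(a,None,fx=3.6,fy=3.6,interpolation=cv2.INTER_CUBIC))
a=cv2.imread("pics/side0.png")[135:340,130:340]; cv2.imwrite("pics/sidec.png",cv2.resize(a,None,fx=2.9,fy=2.9,interpolation=cv2.INTER_CUBIC))
```

```text
(no output)
```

View pics/topc.png

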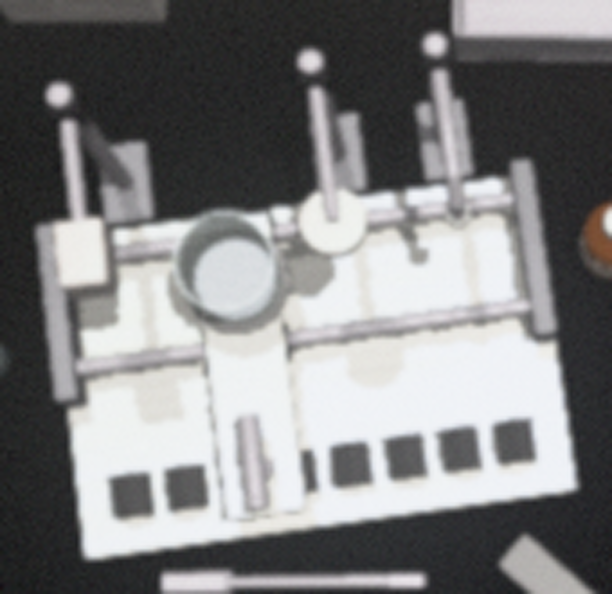

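View pics/sidec.png

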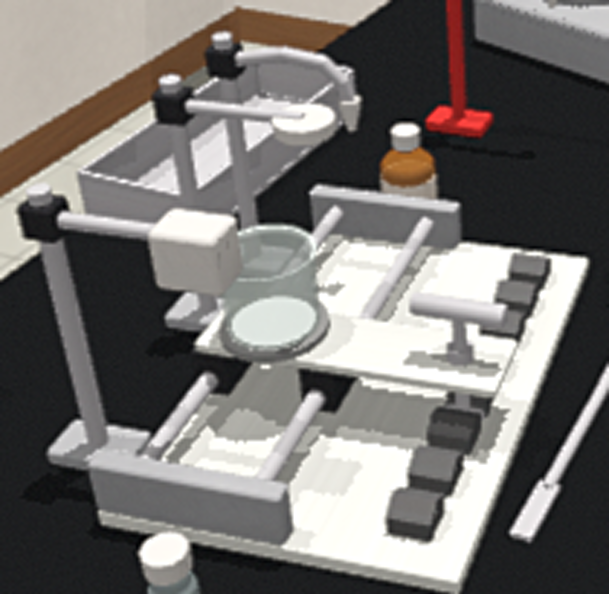

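The third head is a curved tube with a cone, at side (251,178) and top (292,144). It hangs over the last notch at the −y end. Next I locate everything by intersecting rays with known heights and by triangulation.

```bash
cat > h.py <<'E'
import numpy as np
from rig import r, grab_frame, camera_params
from scipy.spatial.transform import Rotation as R
def ray(n,uv,T=None):
    p=camera_params(n); f=200/np.tan(np.radians(p["vertical_fov"])/2)
    d=np.array([(uv[0]-p["cx"])/f,(uv[1]-p["cy"])/f,1])
    P=p["pose"] if T is None else T
    return P[:3,3],P[:3,:3]@d
def onz(n,uv,z,T=None):
    o,d=ray(n,uv,T); return o+d*(z-o[2])/d[2]
def tri(a,b):
    (o1,d1),(o2,d2)=a,b
    s=np.linalg.lstsq(np.c_[d1,-d2],o2-o1,rcond=None)[0]
    p,q=o1+d1*s[0],o2+d2*s[1]; return (p+q)/2,np.linalg.norm(p-q)
def tool():
    s=r.sense(); T=np.eye(4); T[:3,:3]=R.from_euler("xyz",s["tcp_rot"]).as_matrix(); T[:3,3]=s["eef_pos"]; return T
def wristT(): return tool()@camera_params("wrist")["tool_from_camera"]
E
python3 - <<'E'
from h import *
np.set_printoptions(precision=1,suppress=True)
t=lambda u,v:(u/3.6+165-.4,v/3.6+85-.4)
s=lambda u,v:(u/2.9+130-.4,v/2.9+135-.4)
print("bar top z105",onz("top",t(252,462),105),"side",onz("side",s(459,307),105),tri(ray("top",t(252,462)),ray("side",s(459,307))))
print("ends",onz("top",t(257,505),105),onz("top",t(246,418),105))
print("spout",onz("top",t(457,212),142),onz("side",s(350,127),142),tri(ray("top",t(457,212)),ray("side",s(350,127))))
print("teeth",[onz("top",t(*p),18) for p in((132,495),(187,488),(351,465),(406,457),(460,449),(514,441))])
print("rim",onz("top",t(228,265),130))
T=tool();print(T)
E
```

```text
bar top z105 [552.5  20.8 105. ] side [554.5  20.2 105. ] (array([553.1,  21. , 105.7]), np.float64(1.6045738665704306))
ends [523.4  16.8 105. ] [582.5  25.5 105. ]
spout [ 716.6 -117.2  142. ] [ 712.8 -118.1  142. ] (array([ 714.8, -118. ,  142.1]), np.float64(3.7359438534831417))
teeth [array([538.5, 118.8,  18. ]), array([543.7,  79.3,  18. ]), array([560.8, -38.9,  18. ]), array([566.8, -78.7,  18. ]), array([ 572.8, -117.9,   18. ]), array([ 578.8, -157.1,   18. ])]
rim [682.4  36.3 130. ]
[[  -0.     0.4   -0.9  278.9]
 [   0.    -0.9   -0.4 -558.9]
 [  -1.    -0.    -0.   230.6]
 [   0.     0.     0.     1. ]]
```

The heights agree between views: bar at (553,21,105), rail yaw 8.3°. The spout is 161 mm away along the rail, which is 4 notches towards −y. Working out the approach.

```bash
cat >> h.py <<'E'
U=np.array([.1445,-.9895,0]) # rail, towards spout
def goal(p,yax=U):
    T=tool(); x=np.array([0,0,-1.]);Rg=np.c_[x,yax,np.cross(x,yax)]
    return T[:3,:3].T@(np.array(p)-T[:3,3]), np.degrees(R.from_matrix(T[:3,:3].T@Rg).as_rotvec())
E
python3 - <<'E'
from h import *
np.set_printoptions(precision=2,suppress=True)
print(goal([553,21,230]),goal([553,21,320]),goal([279,-559,320]))
E
```

```text
(array([   1.14, -396.44, -504.22]), array([18.21,  0.01,  0.07])) (array([ -88.86, -396.55, -504.22]), array([18.21,  0.01,  0.07])) (array([-89.37,   0.07,  -0.07]), array([18.21,  0.01,  0.07]))
```

>>> drive_tool(rows=[-60,0,0,0,0,0,100,-88,-35,-45,2,0,0,100,-88,-80,-102,4,0,0,100,-88,-125,-159,6,0,0,100,-88,-170,-216,8,0,0,100,-88,-215,-273,10,0,0,100,-88,-260,-330,12,0,0,100,-88,-305,-388,14,0,0,100,-88,-350,-445,16,0,0,100,-88,-396,-504,18.2,0,0,100], newtons=60)

```text
clock: 1.35
eef_pos: [517.0, -54.2, 319.0]
tcp_rot: [-1.247, 1.57, 2.039]
contact_force: [1.7, -0.2, -0.0]
opening: 1.0
```

Run:
```python
from h import *
import cv2
np.set_printoptions(precision=2,suppress=True)
print(r.sense()["clock"],tool(),goal([553,21,200]),goal([553,21,110]))
T=wristT();np.save("wT.npy",T)
im=grab_frame("wrist");cv2.imwrite("pics/w1.png",im[:,:,::-1])
```

```text
1.35 [[ -0.     0.14  -0.99 517.05]
 [  0.    -0.99  -0.14 -54.25]
 [ -1.    -0.     0.   319.02]
 [  0.     0.     0.     1.  ]] (array([119.07, -69.18, -46.42]), array([-0.06,  0.02,  0.06])) (array([209.07, -69.09, -46.45]), array([-0.06,  0.02,  0.06]))
```

View pics/w1.png

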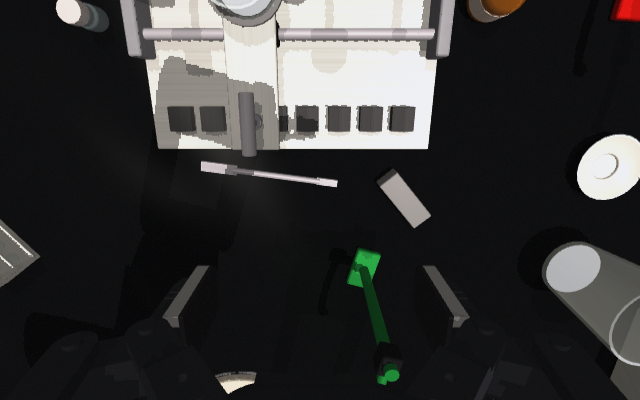

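The wrist view shows the bar at (247,124), aligned with the tool, and the green decoy is clear behind it. I'll move above the bar and look again.

>>> drive_tool(rows=[0,-50,-30,0,0,0,100,40,-69,-46,0,0,0,100,90,-69,-46,0,0,0,100,119,-69,-46,0,0,0,100,119,-69,-46,0,0,0,100,119,-69,-46,0,0,0,100])

```text
clock: 2.15
eef_pos: [556.1, 27.2, 201.5]
tcp_rot: [-2.149, 1.565, 1.137]
contact_force: [-0.5, -0.1, 0.6]
opening: 0.998
```

Run:
```python
from h import *
import cv2
np.set_printoptions(precision=2,suppress=True)
T=wristT();np.save("wT.npy",T);print(tool())
im=grab_frame("wrist");cv2.imwrite("pics/w2.png",im[:,:,::-1])
print(goal([553,21,86]))
```

```text
[[  0.     0.14  -0.99 556.13]
 [  0.01  -0.99  -0.14  27.23]
 [ -1.    -0.    -0.   201.53]
 [  0.     0.     0.     1.  ]]
(array([115.91,   6.22,   4.77]), array([-0.07, -0.24,  0.27]))
```

View pics/w2.png

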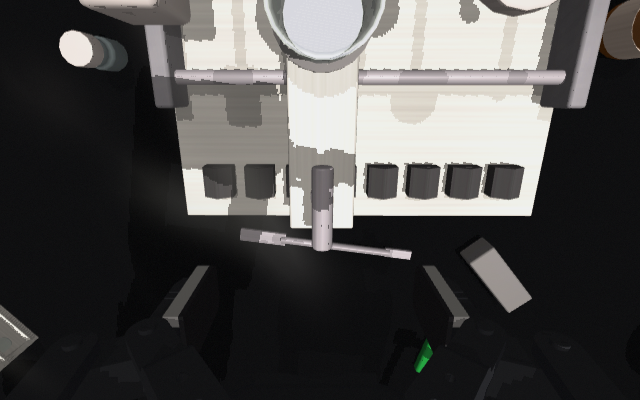

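Run:
```python
from h import *
np.set_printoptions(precision=2,suppress=True)
T=np.load("wT.npy")
print([onz("wrist",p,z,T) for p,z in (((322,205),113),((322,205),105),((322,167),113),((322,240),113))])
print(goal([553.5,21.5,110]),goal([553.5,21.5,87]))
```

```text
[array([558.46,  22.7 , 113.  ]), array([555.86,  22.2 , 105.  ]), array([585.72,  26.8 , 113.  ]), array([531.55,  18.65, 113.  ])]
(array([91.91,  5.68,  4.1 ]), array([-0.07, -0.24,  0.27])) (array([114.91,   5.79,   4.2 ]), array([-0.07, -0.24,  0.27]))
```

>>> drive_tool(rows=[50,5,3,0,0,0,100,95,5,3,0,0,0,100,115,5,3,0,0,0,100,115,5,3,0,0,0,100,115,5,3,0,0,0,100])

```text
clock: 2.82
eef_pos: [556.0, 22.4, 88.7]
tcp_rot: [-2.571, 1.563, 0.715]
contact_force: [0.2, 0.1, 0.4]
opening: 0.997
```

Run:
```python
from h import *
import cv2
np.set_printoptions(precision=2,suppress=True)
print(goal([554,21.8,87]))
im=grab_frame("wrist");cv2.imwrite("pics/w3.png",im[:,:,::-1])
im=grab_frame("side")[100:300,180:380];cv2.imwrite("pics/s3.png",cv2.resize(im[:,:,::-1],None,fx=3,fy=3))
```

```text
(array([1.68, 0.33, 2.05]), array([-0.07, -0.4 ,  0.26]))
```

View pics/w3.png

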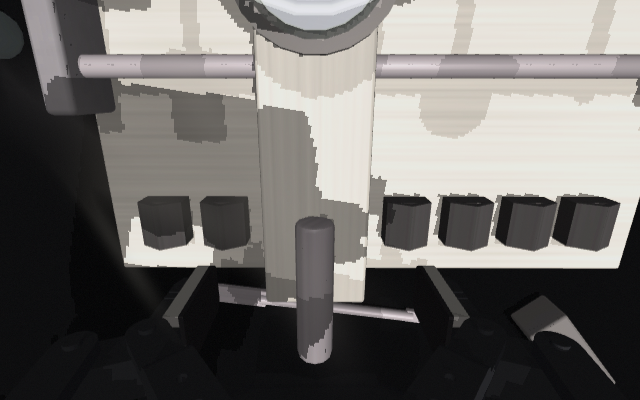

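View pics/s3.png

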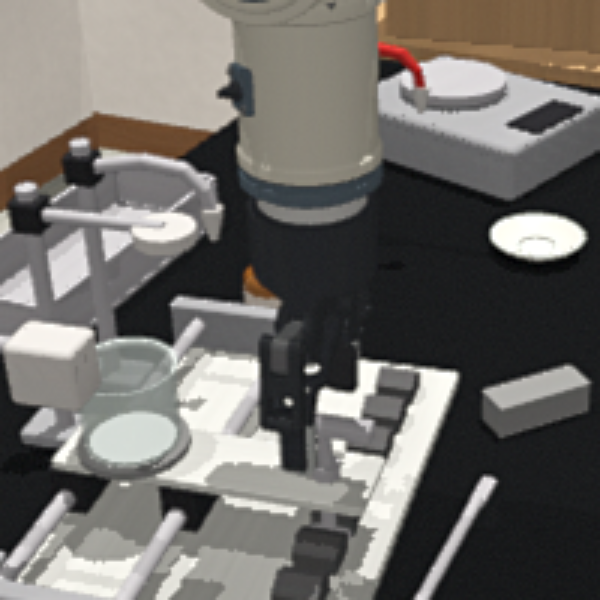

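The bar at column 314 is midway between the pads (190 and 440), so I'll close the jaws.

>>> drive_tool(rows=[1,0,1,0,0,0,0,1,0,1,0,0,0,0,1,0,1,0,0,0,0,1,0,1,0,0,0,0,1,0,1,0,0,0,0,1,0,1,0,0,0,0,1,0,1,0,0,0,0,1,0,1,0,0,0,0], newtons=60)

```text
clock: 3.92
eef_pos: [554.9, 22.3, 87.8]
tcp_rot: [-2.583, 1.562, 0.702]
contact_force: [-2.2, 0.2, 5.4]
opening: 0.167
```

Gripped (opening about 14–16 mm). Lift 28 mm.

>>> drive_tool(rows=[-10,0,0,0,0,0,0,-20,0,0,0,0,0,0,-28,0,0,0,0,0,0,-28,0,0,0,0,0,0,-28,0,0,0,0,0,0])

```text
clock: 4.55
eef_pos: [554.8, 22.2, 115.8]
tcp_rot: [-2.614, 1.562, 0.671]
contact_force: [2.7, 0.7, -4.2]
opening: 0.167
```

Run:
```python
from h import *
import cv2
np.set_printoptions(precision=2,suppress=True)
T=tool();print(T, goal(T[:3,3]+160*U))
im=grab_frame("wrist");cv2.imwrite("pics/w4.png",im[:,:,::-1])
im=grab_frame("side")[100:300,180:380];cv2.imwrite("pics/s4.png",cv2.resize(im[:,:,::-1],None,fx=3,fy=3))
```

```text
[[  0.01   0.14  -0.99 554.82]
 [  0.01  -0.99  -0.14  22.2 ]
 [ -1.    -0.    -0.01 115.77]
 [  0.     0.     0.     1.  ]] (array([ -0.71, 160.  ,  -0.19]), array([-0.07, -0.44,  0.25]))
```

View pics/w4.png

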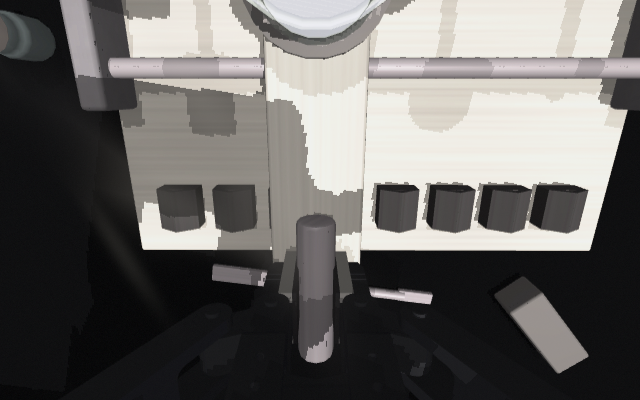

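View pics/s4.png

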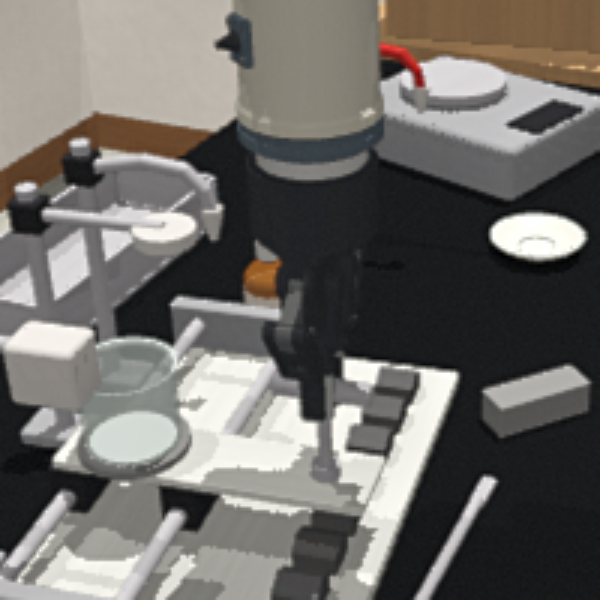

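The bar came up with the jaws: the image of the bar is unchanged in the wrist view, and more of the stem shows in the side view. Now I slide.

>>> drive_tool(rows=[0,8,0,0,0,0,0,0,20,0,0,0,0,0,0,35,0,0,0,0,0,0,50,0,0,0,0,0,0,65,0,0,0,0,0,0,80,0,0,0,0,0])

```text
clock: 5.4
eef_pos: [566.4, -58.2, 115.2]
tcp_rot: [-2.588, 1.562, 0.697]
contact_force: [2.9, 0.7, -4.2]
opening: 0.162
```

Run:
```python
from h import *
import cv2
np.set_printoptions(precision=2,suppress=True)
print(r.sense()["clock"],goal([554.82+160*U[0],22.2+160*U[1],115.5]))
im=grab_frame("side")[100:300,180:380];cv2.imwrite("pics/s5.png",cv2.resize(im[:,:,::-1],None,fx=3,fy=3))
```

```text
5.4 (array([-0.61, 78.78, -0.32]), array([-0.09, -0.42,  0.26]))
```

View pics/s5.png

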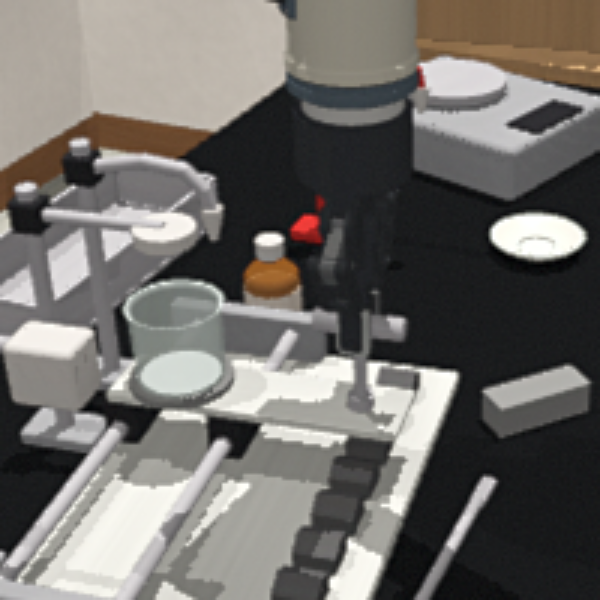

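The carriage follows and the bar is still up. Now the second half.

>>> drive_tool(rows=[0,10,0,0,0,0,0,0,25,0,0,0,0,0,0,40,0,0,0,0,0,0,55,0,0,0,0,0,0,70,0,0,0,0,0,0,78.8,0,0,0,0,0,0,78.8,0,0,0,0,0,0,78.8,0,0,0,0,0])

```text
clock: 6.45
eef_pos: [577.9, -137.7, 115.0]
tcp_rot: [-2.73, 1.563, 0.555]
contact_force: [2.6, -1.2, -5.6]
opening: 0.163
```

Run:
```python
from h import *
import cv2
np.set_printoptions(precision=2,suppress=True)
print(r.sense()["clock"],goal([554.82+160*U[0],22.2+160*U[1],115.5]))
im=grab_frame("side")[100:300,180:380];cv2.imwrite("pics/s6.png",cv2.resize(im[:,:,::-1],None,fx=3,fy=3))
im=grab_frame("top")[85:250,165:335];cv2.imwrite("pics/t6.png",cv2.resize(im[:,:,::-1],None,fx=3.6,fy=3.6))
```

```text
6.45 (array([-0.48, -1.55, -0.29]), array([-0.09, -0.42,  0.18]))
```

View pics/s6.png

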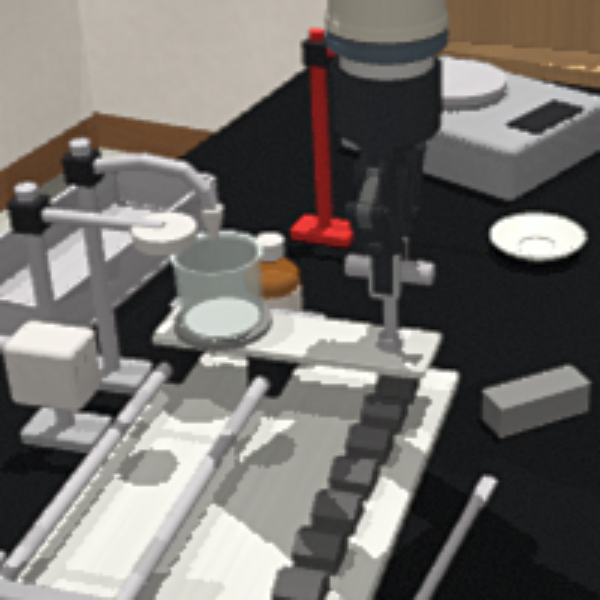

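View pics/t6.png

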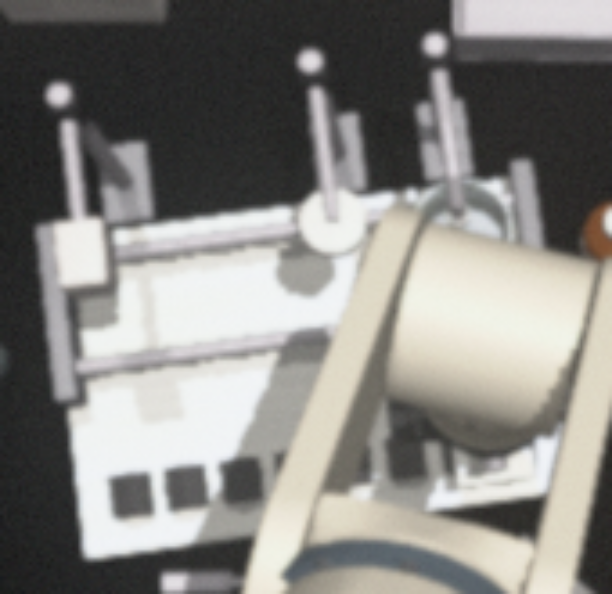

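The beaker is under the spout cone. I'll lower most of the way, then open.

>>> drive_tool(rows=[8,-1.5,0,0,0,0,0,16,-1.5,0,0,0,0,0,23,-1.5,0,0,0,0,0,23,-1.5,0,0,0,0,0,23,-1.5,0,0,0,0,100,23,-1.5,0,0,0,0,100,23,-1.5,0,0,0,0,100,23,-1.5,0,0,0,0,100,23,-1.5,0,0,0,0,100,23,-1.5,0,0,0,0,100])

```text
clock: 7.8
eef_pos: [577.8, -135.9, 92.0]
tcp_rot: [-2.72, 1.563, 0.566]
contact_force: [-0.7, 0.0, -0.1]
opening: 1.003
```

Open and force-free. I'll retreat straight up, then back away so the cameras can see.

>>> drive_tool(rows=[-30,0,0,0,0,0,100,-80,0,0,0,0,0,100,-130,0,0,0,0,0,100,-180,0,0,0,0,0,100,-200,50,30,0,0,0,100,-200,100,60,0,0,0,100,-200,150,90,0,0,0,100,-200,150,90,0,0,0,100,-200,150,90,0,0,0,100])

```text
clock: 8.93
eef_pos: [508.8, -297.9, 290.8]
tcp_rot: [-2.653, 1.562, 0.631]
contact_force: [-0.8, 0.1, -0.3]
opening: 0.999
```

Run:
```python
from h import *
import cv2
s=r.sense();print(s["clock"],s["contact_force"],s["eef_pos"])
np.save("wT.npy",wristT());im=grab_frame("wrist");cv2.imwrite("pics/w7.png",im[:,:,::-1])
im=grab_frame("side")[120:260,200:340];cv2.imwrite("pics/s7.png",cv2.resize(im[:,:,::-1],None,fx=4,fy=4,interpolation=cv2.INTER_CUBIC))
im=grab_frame("top")[85:250,165:335];cv2.imwrite("pics/t7.png",cv2.resize(im[:,:,::-1],None,fx=3.6,fy=3.6,interpolation=cv2.INTER_CUBIC))
```

```text
8.925 [-0.80371288  0.10952297 -0.33610331] [ 508.76831227 -297.9044528   290.76093869]
```

View pics/s7.png

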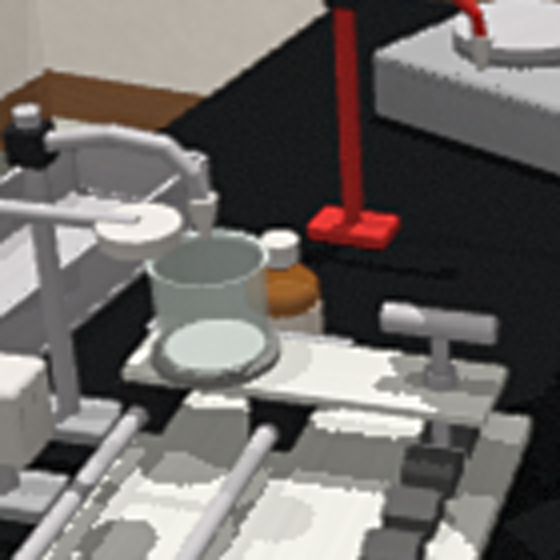

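View pics/t7.png

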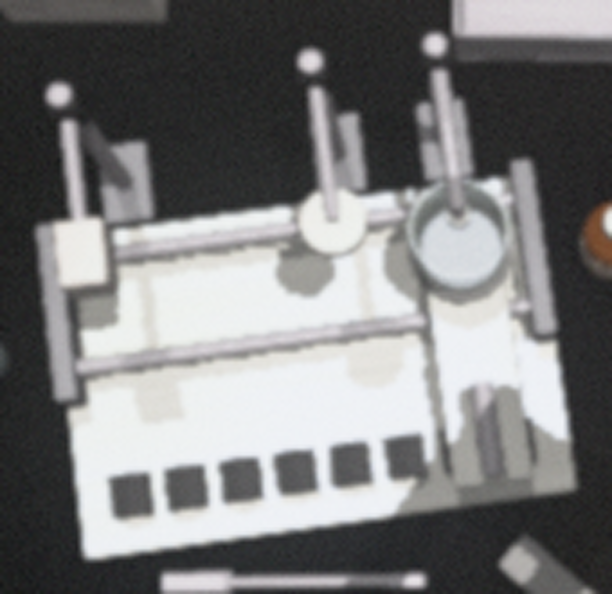

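View pics/w7.png

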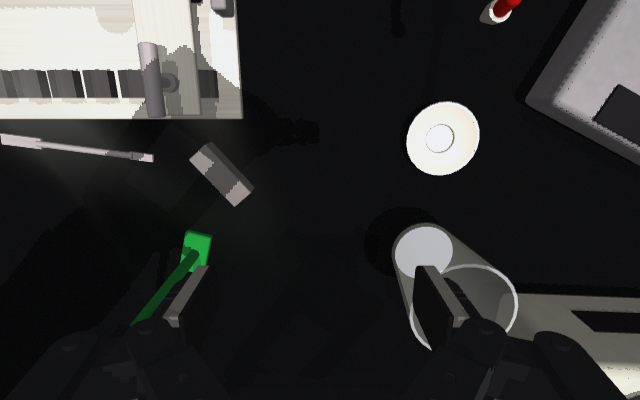

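Run:
```python
from h import *
np.set_printoptions(precision=1,suppress=True)
a=ray("top",(487/3.6+164.6,433/3.6+84.6)); b=ray("side",(440/4+199.6,322/4+119.6))
p,e=tri(a,b);print("bar",p,e)
print("bar z105 top/side",onz("top",(487/3.6+164.6,433/3.6+84.6),105),onz("side",(440/4+199.6,322/4+119.6),105))
print("mouth from bar",p+135*np.array([.9895,.1445,0]), "rim side/top",onz("side",(210/4+199.6,261/4+119.6),130),onz("top",(458/3.6+164.6,237/3.6+84.6),130))
print(r.sense()["qvel"])
```

```text
bar [ 574.7 -137.1  104.8] 3.8964445994661014
bar z105 top/side [ 572.8 -137.7  105. ] [ 576.5 -136.5  105. ]
mouth from bar [ 708.3 -117.5  104.8] rim side/top [ 705.7 -112.   130. ] [ 702.5 -117.7  130. ]
[ 0. -0. -0. -0.  0. -0.]
```

The bar is at 104.8 mm, which is its locked height. The mouth and the spout tip agree to within about 1 mm along the rail. Handing in.

```bash
python3 -c "
from rig import sign_off
print(sign_off())"
```

```text
the job is handed in; nothing more can be done
None
```

I gripped the release bar, lifted it 28 mm, and slid the carriage 160 mm (four notches) to the last notch at the −y end, under the curved spout. There I lowered the bar about 23 mm, opened the jaws and backed well clear. I handed the job in at about 9 s of the 35 s allowed, and no verdict is reported.

**Last checks:**
- **Bar:** it triangulates to 104.8 mm above the table, against 105 mm when fully locked. The top and side views disagreed by about 4 mm there.
- **Beaker:** taken from the bar position, its mouth is at (708, −117.5) mm and the spout tip at (715, −118) mm. That is about 7 mm apart, nearly all of it across the rail, where the carriage's position is fixed by the rail.
- **Rim read directly from the images:** (706, −112) mm from the side view and (702.5, −118) mm from the top view, so 11–12 mm from the tip. This is inside 15 mm, but it is a rougher reading than the one above.
- **Contact:** the last wrist force readings were under 1 N and the arm was at rest.

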